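# Move the cut-length stop to its far setting

### The arm

A 6-joint arm with a two-finger parallel gripper is mounted at the origin on the work surface. World frame = base frame: x ahead of the robot, y to its left, z up, the work surface at z = 0. Lengths are in m, angles in rad, forces in N, time in s.
With the tool pointing down it reaches from about 0.3 to 0.85 m from the base axis. Payload 5.4 kg.
Tool frame: the origin (TCP) lies at the very end of the fingers, on their centre line; the grasp point (between the pads) lies 19 mm behind it; z points along the fingers, y is the line along which they close (so a half turn about z gives the same grasp; the last joint's range is limited). The gripper opens to 85 mm and grips with 20 to 120 N. Pads are 22 mm wide; open, the fingers measure 114 mm over their backs; the gripper's body (76 mm by 85 mm) begins 54 mm behind the grasp point. The pads swing forward as they close: fully open they stand 13 mm farther back than shut.
Start: joints at [1.032, 0.158, 1.597, -0, 1.386, -0.21], TCP at [0.186, 0.544, 0.231] pointing down, gripper open.
Joint ranges: [-2.91, 2.91], [-0.94, 2.29], [0.18, 2.7], [-1.29, 4.43], [0.17, 2.64], [-3, 3]. Speed limits (rad/s): [2.57, 2.57, 3.14, 3.14, 3.14, 3.14].

### API

Orientations are given as a rotation vector (axis times angle).
In Python, from station import get_obs, vision, hand_in gives the robot as it stands.
- The arm moves only by the tool move_arm, never from a script. Its argument "steps" is one flat list of numbers, 7 for each row, row after row: the gripper's target within -1 to 1 (fully open at 1, half-way at 0, shut at -1), then the shift along the world's x, y, z in mm, then the turn, a rotation vector about the world's x, y, z in rad. A call has 1 to 20 rows; each row shifts and turns the commanded pose from where the row before left it; what a row does not reach is not made up. A row lasts 1/10 s, in which the tool goes at most 50 mm and 8.59 degrees, less where a joint would pass 70% of its speed; a pose out of reach is approached as far as the arm can. A call is refused whole if a number of a shift passes 50 or a number of a turn 0.15, either way. A call with a gripper value outside its range is refused whole. The fingers move at their own pace and stop on an object; the grip force is fixed at half the most. Time passes only in rows, so rows that do not move let the fingers close. It gives the time, the measured TCP pose, the force, the opening and the grip force at its end, in the units of the state.
- get_obs(): the state, without advancing time (a new reading comes with each control period).
- vision.camera(name): name is "scene" or "top" or "wrist"; returns a dict with "image" (400x640x3 uint8, blue, green, red), "fx", "fy", "cx", "cy" (pixels), "world_to_cam" (4x4, takes a point from world to camera coordinates); the wrist camera has in their place "tool_from_camera" (4x4, takes a point from camera to tool coordinates, whose origin is the TCP and whose axes are the flange's). Camera axes: x right, y down, z forward; pixel columns grow to the right and rows downward; lengths in m; the calibration is good to about 2 mm. A picture is of the moment at which its call begins: read the wrist's pose just before it. There is no depth.
- hand_in(): hands the job in; it is judged then, once.
The state is a dict: "t": time; "joint_positions": joint angles; "qvel": joint speeds; "tau": joint torques, N m; "ee_pos": TCP position; "tool_rot": TCP orientation; "ft_force": force on the tool from outside, world axes, zero at the start; "wrist_torque": the same for the moment, N m; "opening": finger opening in m; "grip_force": force on a finger pad.
Only numpy, scipy, OpenCV 4.12 (cv2) and the standard library are available. Lean on these libraries where they do the work, as an engineer would, in place of code of your own. Each camera call takes 0.05 s, during which the arm holds its last target. There are 200 camera calls.

### The job

Set the cut-length stop on the bench to its far setting: on the slide with the upright flat plate, pull the detent pin straight up and right out, let the sprung slide run to its end so that the holes line up again, then push the same pin back down through the slide until its collar sits on the slide, and let go. Leave the other slide, the one with the low V-shaped rest, pinned as it is.

Things in the scene. Friction and masses are not known exactly. Their poses are not given: they have to be found in the camera images.
- stop_pin_grip (a point): Centre of the round black grip (28 mm across; grip and collar 48 mm tall) of the pin in the slide with the plate. z: pin axis, up. The point is 28 mm above the 26 mm collar's underside, 78 mm above the tapered nose of the 12 mm shaft. Home: 83 mm above the table; out: 60 mm higher. About 0.12 kg. Spring balls in the slide's hole grip its groove: 10 to 15 N to pull out or push in.
- stop_hole (a point): Centre of the pin hole's mouth (15 mm, bevelled) in the slide's top, 55 mm above the table; moves with the slide. Aluminium slide 70 x 140 x 25 mm on a fixed dark steel rail 90 x 240 x 30 mm. y: the way it runs along the rail; z up. Steel plate (70 wide, 10 thick, 60 high) stands across the slide 107 mm from the hole at +y. Pin home: its grip centre is 28 mm above this point.
- stop_slide (a joint): How far the slide with the plate has run along its rail (m): 0 to 0.005 while pinned at the near setting. Once the pin is out, a weak spring (3 N) pushes it to its end stop at 0.075 in about 2 s; its hole then lies over the rail's second hole.
- rest_pin_grip (a point): Not to be touched: centre of the black grip of the like pin in the other slide, the one with the low V-shaped rest, on a like rail; same sizes.
Mind the look-alikes: they are no part of the job. Leave any pink look-alike of the part that bears stop_pin_grip alone.

How it is judged:
By the outcome, as a careful person would: the job done as asked, in the order asked, and still so for the second after the job is handed in, with the robot touching nothing.
It also fails if it takes over 42 s, if anything falls off the work surface, if the arm or the gripper's body presses on something with over 40 N, if the wrist force passes 120 N, or if a joint passes its speed limit or range.

## Working session

There is one attempt and no reset: what is moved stays moved. The work goes in short steps, Python scripts to look and compute and a tool call to move; the robot and the scene stay as the last step left them, time stands still between calls to the robot, and variables do not carry over. Pictures are saved under pics/ and viewed, at most 10 in all, crops included, and the job is handed in when it is done.

Besides the shell and the picture viewer there is one more tool, called after ">>>" by a JSON object that holds its "api" and its "payload". move_arm: Moves the arm, as the interface text tells. Its arguments: {"type":"object","properties":{"steps":{"type":"array"}},"required":["steps"]}

```bash
mkdir -p pics
python3 - <<'E'
from station import get_obs, vision
import cv2,numpy as np
o=get_obs();print(o)
for n in("scene","top"):
    c=vision.camera(n);cv2.imwrite(f"pics/{n}0.png",c["image"]);np.save(f"pics/{n}0.npy",c,allow_pickle=True)
    print(n,c["fx"],c["fy"],c["cx"],c["cy"],c["world_to_cam"].round(3).tolist())
E
```

```text
{'t': 0.0, 'joint_positions': array([ 1.03189727e+00,  1.59045309e-01,  1.59826195e+00,  2.47244964e-06,
        1.38618592e+00, -2.10101970e-01]), 'qvel': array([ 0.00053801,  0.00297898, -0.00069464, -0.00074744, -0.00075016,
        0.00036267]), 'tau': array([ 8.30429744e-04, -3.96019757e+01, -3.31425047e+01, -2.62146723e-04,
        8.69989773e-03, -3.12243765e-05]), 'ee_pos': array([0.1853718 , 0.54365794, 0.23030411]), 'tool_rot': array([-5.14036308e-01, -3.09854505e+00,  2.77641495e-03]), 'ft_force': array([-0.85878867, -0.71208584, -0.07045118]), 'wrist_torque': array([ 0.02652691,  0.01153014, -0.01103832]), 'grip_force': 0.0, 'opening': 0.0853197414659552}
scene 453.45583191888363 453.45583191888363 311.686542612639 210.48814250183588 [[-0.33, 0.944, 0.012, 0.236], [0.606, 0.221, -0.764, -0.256], [-0.723, -0.245, -0.645, 1.302], [0.0, 0.0, 0.0, 1.0]]
top 502.4657811320167 502.4657811320167 313.07720430481163 196.84399391336933 [[0.02, -1.0, 0.013, -0.08], [-0.993, -0.022, -0.119, 0.612], [0.119, -0.011, -0.993, 0.929], [0.0, 0.0, 0.0, 1.0]]
```

View pics/top0.png

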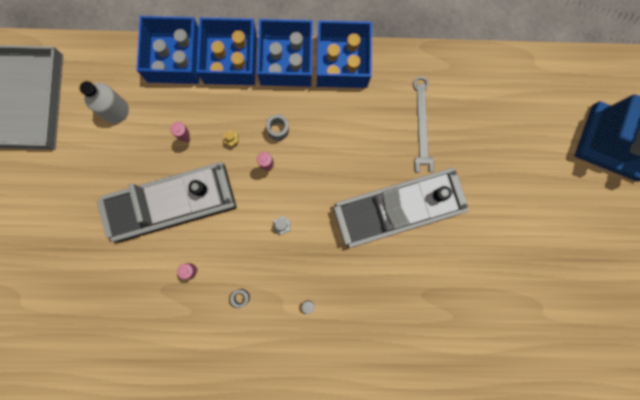

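View pics/scene0.png

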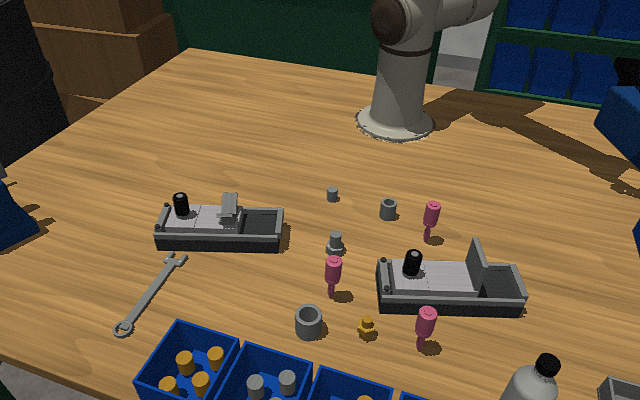

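The plate slide is at the left in the top view (grip about (198,188), plate about (140,205)), and at (412,263) in the scene view. It runs towards the image left, which is +y. The rest slide's grip is at (442,194). The pink look-alikes stand near (180,131), (265,160) and (186,272).

```bash
cat > h.py <<'E'
import numpy as np,cv2
def ray(c,u,v):
    T=np.linalg.inv(c["world_to_cam"]);d=T[:3,:3]@np.array([(u-c["cx"])/c["fx"],(v-c["cy"])/c["fy"],1]);return T[:3,3],d/np.linalg.norm(d)
def plane(c,u,v,z):
    p,d=ray(c,u,v);return p+d*(z-p[2])/d[2]
def tri(rs):
    A=sum(np.eye(3)-np.outer(d,d) for p,d in rs);b=sum((np.eye(3)-np.outer(d,d))@p for p,d in rs);return np.linalg.solve(A,b)
def proj(c,P):
    q=c["world_to_cam"]@np.append(P,1);return c["fx"]*q[0]/q[2]+c["cx"],c["fy"]*q[1]/q[2]+c["cy"]
E
python3 - <<'E'
from h import *
C={n:np.load(f"pics/{n}0.npy",allow_pickle=True).item() for n in("top","scene")}
def blob(n,x0,y0,x1,y1,th):
    g=C[n]["image"][y0:y1,x0:x1].max(2);m=(g<th).astype(np.uint8)
    k,l,s,ce=cv2.connectedComponentsWithStats(m)
    for i in range(1,k):
        if s[i,4]>30: print(n,th,s[i]+[x0,y0,0,0,0],ce[i]+[x0,y0])
for th in(45,60): blob("top",180,172,216,206,th);blob("scene",398,240,430,282,th)
t=C["top"]
# rail outline: grey not wood (low saturation)
hsv=cv2.cvtColor(t["image"],cv2.COLOR_BGR2HSV);m=((hsv[...,1]<60)).astype(np.uint8);m[:, :90]=0;m[:150]=0;m[:,245:]=0;m[250:]=0
cs,_=cv2.findContours(m,cv2.RETR_EXTERNAL,cv2.CHAIN_APPROX_NONE);c=max(cs,key=cv2.contourArea)
r=cv2.minAreaRect(c);print(r);b=cv2.boxPoints(r)
P=[plane(t,*q,.03) for q in b];print(np.round(P,3));
for i in range(4):
    d=P[(i+1)%4]-P[i];print(np.linalg.norm(d),np.degrees(np.arctan2(d[1],d[0])))
for z in(.083,.103):print(plane(t,198,188,z))
print(tri([ray(t,198,188),ray(C["scene"],412,263)]))
E
```

```text
top 45 [190 183  16  13  86] [200.04651163 190.41860465]
scene 45 [403 249  19  28 360] [411.86944444 263.37777778]
top 60 [190 181  17  15 119] [199.31092437 189.68907563]
scene 60 [403 249  19  30 384] [411.80729167 263.8984375 ]
((164.57749938964844, 200.76739501953125), (51.46151351928711, 133.19859313964844), 73.83549499511719)
[[0.609 0.356 0.03 ]
 [0.687 0.113 0.03 ]
 [0.591 0.081 0.03 ]
 [0.515 0.322 0.03 ]]
0.25505398592647827 -72.14099320829152
0.10124383987284442 -161.80420667714293
0.25220470676576184 107.58297673254259
0.1000864519885358 19.832858384449523
[0.61937852 0.14390097 0.083     ]
[0.61672382 0.13949899 0.103     ]
[0.61950971 0.14421673 0.08191118]
```

```bash
cat >> h.py <<'E'
from scipy.spatial.transform import Rotation as R
def yaw(o): 
    y=R.from_rotvec(o["tool_rot"]).as_matrix(); return np.degrees(np.arctan2(y[1,1],y[0,1])), y.round(4)
E
python3 - <<'E'
from h import *
from station import get_obs
o=get_obs();print(yaw(o),o["t"])
E
```

```text
(np.float64(71.16212044718763), array([[-9.464e-01,  3.229e-01, -9.000e-04],
       [ 3.229e-01,  9.464e-01, -1.500e-03],
       [ 4.000e-04, -1.700e-03, -1.000e+00]])) 0.1
```

>>> {"api": "move_arm", "payload": {"steps": [1,31,-28.5,0,0,0,-0.067,1,31,-28.5,0,0,0,-0.067,1,31,-28.5,0,0,0,-0.067,1,31,-28.5,0,0,0,-0.067,1,31,-28.5,0,0,0,-0.067,1,31,-28.5,0,0,0,-0.067,1,31,-28.5,0,0,0,-0.067,1,31,-28.5,0,0,0,-0.067,1,31,-28.5,0,0,0,-0.067,1,31,-28.5,0,0,0,-0.067,1,31,-28.5,0,0,0,-0.067,1,31,-28.5,0,0,0,-0.067,1,31,-28.5,0,0,0,-0.067,1,31,-28.5,0,0,0,-0.067,1,0,0,0,0,0,0,1,0,0,0,0,0,0,1,0,0,0,0,0,0]}}

```text
t: 1.8
ee_pos: [0.6188, 0.146, 0.2309]
tool_rot: [-1.857, -2.532, 0.001]
ft_force: [-0.1, -1.0, -0.4]
opening: 0.0851
grip_force: 0.0
```

```bash
cat >> h.py <<'E'
def wrist(name):
    from station import get_obs, vision
    o=get_obs();c=vision.camera("wrist")
    W=np.eye(4);W[:3,:3]=R.from_rotvec(o["tool_rot"]).as_matrix();W[:3,3]=o["ee_pos"]
    c["world_to_cam"]=np.linalg.inv(W@c["tool_from_camera"])
    cv2.imwrite(f"pics/{name}.png",c["image"]);np.save(f"pics/{name}.npy",c,allow_pickle=True)
    return o,c
E
python3 - <<'E'
from h import *
o,c=wrist("w1");print(o["t"],o["ee_pos"],yaw(o)[0],o["joint_positions"],o["ft_force"]);print(proj(c,[.6195,.144,.083]),proj(c,[.6195,.144,.103]))
E
```

```text
1.8 [0.61883307 0.14600058 0.23091764] 17.49040542287373 [ 4.18092267e-02  3.15105751e-01  1.41291959e+00  3.56666260e-04
  1.41472179e+00 -2.63511252e-01] [-0.14131221 -0.98414416 -0.39865234]
(np.float64(317.88025499163757), np.float64(186.15034911690597)) (np.float64(317.88929404158677), np.float64(191.26453906517747))
```

View pics/w1.png

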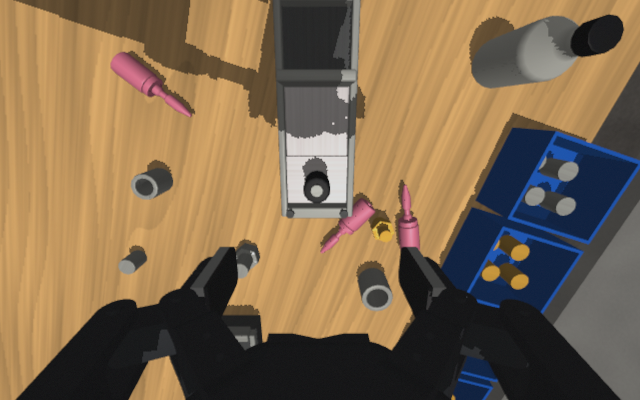

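Wrist view: the grip top is at (316,190), within 2 px of the prediction. The rail is vertical in the image, so the yaw is right. The pink pins have toppled and lie low, so they are out of the fingers' way. Going down now to grip.

>>> {"api": "move_arm", "payload": {"steps": [1,0,-2,-25,0,0,0,1,0,0,-30,0,0,0,1,0,0,-30,0,0,0,1,0,0,-30,0,0,0,1,0,0,-25,0,0,0,1,0,0,-15,0,0,0,1,0,0,-10,0,0,0,1,0,0,0,0,0,0,1,0,0,0,0,0,0,-1,0,0,0,0,0,0,-1,0,0,0,0,0,0,-1,0,0,0,0,0,0,-1,0,0,0,0,0,0,-1,0,0,0,0,0,0,-1,0,0,0,0,0,0,-1,0,0,0,0,0,0,-1,0,0,0,0,0,0]}}

```text
t: 3.55
ee_pos: [0.6197, 0.143, 0.0668]
tool_rot: [1.859, 2.532, -0.001]
ft_force: [-3.0, -1.0, 5.5]
opening: 0.0271
grip_force: 58.7
```

>>> {"api": "move_arm", "payload": {"steps": [-1,0,0,3,0,0,0,-1,0,0,4,0,0,0,-1,0,0,6,0,0,0,-1,0,0,10,0,0,0,-1,0,0,12,0,0,0,-1,0,0,12,0,0,0,-1,0,0,12,0,0,0,-1,0,0,12,0,0,0,-1,0,0,9,0,0,0,-1,0,0,0,0,0,0,-1,0,0,0,0,0,0,-1,0,0,0,0,0,0,-1,0,0,0,0,0,0]}}

```text
t: 4.85
ee_pos: [0.6191, 0.1431, 0.1453]
tool_rot: [-1.859, -2.531, 0.002]
ft_force: [0.7, -0.7, -0.4]
opening: 0.0267
grip_force: 61.5
```

Run:
```python
from h import *
o,c=wrist("w2");print(o["t"],o["ee_pos"],yaw(o)[0],o["opening"],o["ft_force"])
from station import vision
s=vision.camera("scene");cv2.imwrite("pics/s2.png",cv2.resize(s["image"][180:380,340:600],None,fx=2.5,fy=2.5))
```

```text
4.85 [0.61910748 0.14312292 0.1453186 ] 17.416369705187424 0.026687601005763683 [ 0.70197038 -0.67320392 -0.36527179]
```

View pics/s2.png

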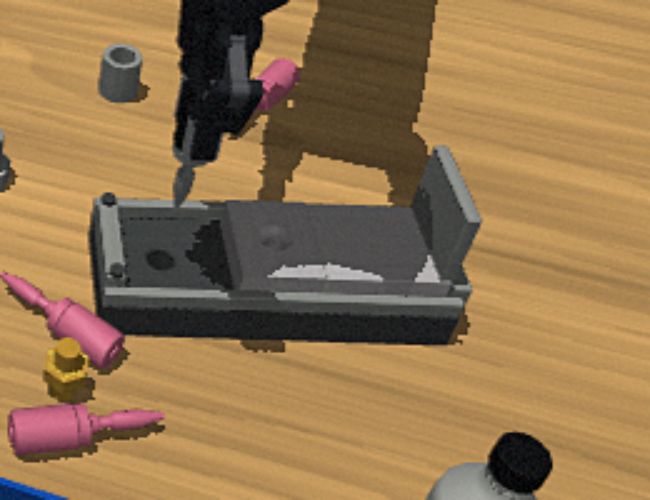

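The scene view shows the slide at its end stop, with its hole at about (450,275). The rail's near hole is bare and the pin is held clear. Next I'll look at the hole in the wrist image.

Run:
```python
from h import *
o,c=wrist("w3");print(o["t"])
b=np.array([.6188,.1437]);u=np.array([np.cos(np.radians(107.5)),np.sin(np.radians(107.5))])
for d in(.07,.075):print(proj(c,[*(b+d*u),.055]))
s=np.load("pics/scene0.npy",allow_pickle=True).item();p=plane(s,449.6,274.8,.055);print(p,p[:2]-b,(p[:2]-b)@u)
```

```text
4.95
(np.float64(317.42601746052605), np.float64(117.6587569547915))
(np.float64(317.418329906334), np.float64(111.19825298556863))
[0.59839869 0.20980487 0.055     ] [-0.02040131  0.06610487] 0.06918013058734725
```

View pics/w3.png

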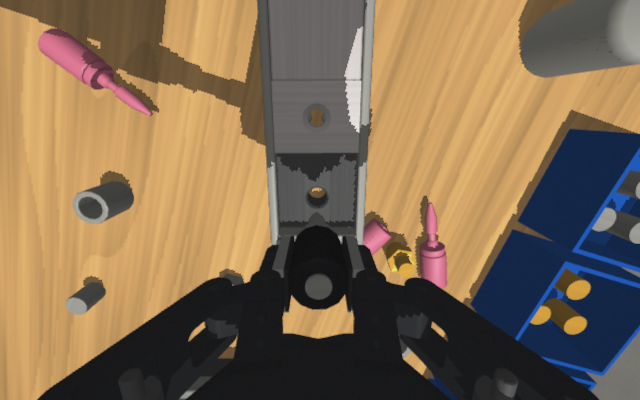

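Wrist view: the slide hole is at (316,117) with bright table showing through, so the holes line up. The rail's near hole is at (317,192), and the held grip's top is at (318,287). I'll measure these more exactly.

Run:
```python
from h import *
c=np.load("pics/w3.npy",allow_pickle=True).item();c1=np.load("pics/w1.npy",allow_pickle=True).item()
u=np.array([np.cos(np.radians(107.5)),np.sin(np.radians(107.5))]);n=np.array([u[1],-u[0]])
def big(c,x0,y0,x1,y1,f):
    m=f(c["image"][y0:y1,x0:x1]).astype(np.uint8);cs,_=cv2.findContours(m,cv2.RETR_EXTERNAL,cv2.CHAIN_APPROX_NONE)
    k=max(cs,key=cv2.contourArea);(x,y),r=cv2.minEnclosingCircle(k);b=cv2.boundingRect(k);return (b[0]+b[2]/2-.5+x0,b[1]+b[3]/2-.5+y0),b
g=c["image"][100:135,298:335].max(2);print(g[::2,::2])
sat=lambda i:(i.max(2).astype(int)-i.min(2)>35)
print("bright thru",big(c,298,100,335,135,sat))
print("rail hole",big(c,298,180,335,210,sat))
for nm,cc,box,z in(("cap now",c,(295,265,342,305),.1815),("cap w1",c1,(300,172,334,206),.103)):
    p,b=big(cc,*box,lambda i:(i.max(2)>55)&(i.max(2)<150)); P=plane(cc,*p,z)[:2];print(nm,p,b,P,P@u,P@n)
for q in((316,117),(316.5,117.5)):
    P=plane(c,*q,.055)[:2];print(P,P@u,P@n)
P=np.array([.6191,.1431]);print("tcp",P@u,P@n)
```

```text
[[107 108 107 107 107 106 107 107 107 106 106 107 107 107 106 107 106 106
  108]
 [103 103 103 102 103 104 103 103 102  99  99 103 103 102 103 103 103 102
  103]
 [102 102 102 101 102 101  96  87  85  85  86  87  95 101 101 103 102 102
  103]
 [105 105 104 103 103  91  88  87  87  87  86  87  87  89 102 104 105 105
  105]
 [105 105 105 105  91  87  86  87  89  93  91  87  87  88  90 105 106 106
  105]
 [103 103 103  95  89  89  88  98 110 105 101  99  92  88  87  92 104 103
  103]
 [104 105 104  91  89  87 101 111 110 104 101 104 105  88  90  91 103 104
  105]
 [106 105 101  90  91  81  86 112 109 102 102 104  93  81  91  90 100 105
  105]
 [104 104  98  94  93  82  76 106 108 102 102 105  77  82  92  93  96 104
  104]
 [106 106  99  93  94  81  74 103 105 102 104 106  76  79  92  94  99 106
  105]
 [105 104 102  94  95  77  73 108 103 102 104 105  77  71  94  94  99 105
  105]
 [104 105 103  95  96  88  99 108 102 103 106 104 101  82  96  96 102 105
  105]
 [105 105 105  98  98  99  87  98 102 104 105 101  86  98  98  99 105 105
  107]
 [106 106 105 104  99  98  99  93  87  89  90  89  98  98  99 104 107 108
  107]
 [106 105 105 104 102  99 102 101 101 101 101 102 101  99 102 106 105 105
  106]
 [106 106 106 106 107 105 103 102 100 101 101 102 102 104 106 106 107 108
  107]
 [104 105 105 105 104 104 104 103 102 101 102 104 105 105 104 105 106 104
  105]
 [102 102 101 101 102 102 101 101 101 101 101 101 101 101 101 102 101 101
  102]]
bright thru ((316.0, 117.0), (12, 9, 13, 17))
rail hole ((316.5, 192.0), (11, 7, 16, 11))
cap now (318.0, 286.5) (10, 9, 27, 26) [0.61916737 0.14362481] -0.04920980752101881 0.6336992271549792
cap w1 (316.5, 193.0) (0, 9, 34, 25) [0.61870492 0.14182121] -0.050790868051254115 0.6327158268389621
[0.59649577 0.21060336] 0.02148625295928004 0.6322177817760887
[0.5969981  0.21035327] 0.021096689870334914 0.6326216517434665
tcp -0.04969006482102419 0.6334771641172887
```

Pin to hole comes to 70.7 mm along the rail and −1 mm across it. I'll move over the hole and start down gently.

>>> {"api": "move_arm", "payload": {"steps": [-1,-4.4,13.4,0,0,0,0,-1,-4.4,13.4,0,0,0,0,-1,-4.4,13.4,0,0,0,0,-1,-4.5,13.4,0,0,0,0,-1,-4.5,13.5,0,0,0,0,-1,0,0,0,0,0,0,-1,0,0,0,0,0,0,-1,0,0,-8,0,0,0,-1,0,0,-8,0,0,0,-1,0,0,-5,0,0,0,-1,0,0,-4,0,0,0,-1,0,0,-4,0,0,0,-1,0,0,-4,0,0,0,-1,0,0,0,0,0,0]}}

```text
t: 6.4
ee_pos: [0.5971, 0.2102, 0.1126]
tool_rot: [-1.859, -2.531, 0.001]
ft_force: [-0.4, 0.1, -1.3]
opening: 0.0267
grip_force: 61.5
```

>>> {"api": "move_arm", "payload": {"steps": [-1,0,0,-4,0,0,0,-1,0,0,-4,0,0,0,-1,0,0,-4,0,0,0,-1,0,0,-4,0,0,0,-1,0,0,0,0,0,0]}}

```text
t: 6.9
ee_pos: [0.5976, 0.2103, 0.0967]
tool_rot: [1.859, 2.532, 0.0]
ft_force: [0.8, -0.5, -0.6]
opening: 0.0267
grip_force: 61.4
```

>>> {"api": "move_arm", "payload": {"steps": [-1,0,0,-4,0,0,0,-1,0,0,-4,0,0,0,-1,0,0,-4,0,0,0,-1,0,0,-4,0,0,0,-1,0,0,0,0,0,0]}}

```text
t: 7.4
ee_pos: [0.597, 0.2098, 0.0802]
tool_rot: [-1.859, -2.532, 0.002]
ft_force: [2.3, -1.0, -1.8]
opening: 0.0269
grip_force: 61.5
```

Now at z 0.080, with the seat expected at 0.067. The detent comes last.

>>> {"api": "move_arm", "payload": {"steps": [-1,0,0,-4,0,0,0,-1,0,0,-3,0,0,0,-1,0,0,-3,0,0,0,-1,0,0,-3,0,0,0,-1,0,0,0,0,0,0,-1,0,0,0,0,0,0]}}

```text
t: 8.0
ee_pos: [0.5971, 0.2104, 0.0678]
tool_rot: [-1.859, -2.532, 0.001]
ft_force: [1.4, 0.1, -1.9]
opening: 0.0267
grip_force: 61.5
```

>>> {"api": "move_arm", "payload": {"steps": [-1,0,0,-1,0,0,0,-1,0,0,-1,0,0,0,-1,0,0,0,0,0,0]}}

```text
t: 8.3
ee_pos: [0.5974, 0.2102, 0.0669]
tool_rot: [-1.859, -2.532, 0.001]
ft_force: [-2.6, -0.5, 4.1]
opening: 0.0267
grip_force: 62.1
```

>>> {"api": "move_arm", "payload": {"steps": [-1,0,0,-1,0,0,0,-1,0,0,-0.5,0,0,0,-1,0,0,0,0,0,0]}}

```text
t: 8.6
ee_pos: [0.5977, 0.2103, 0.0667]
tool_rot: [1.859, 2.532, 0.0]
ft_force: [-4.2, -1.5, 11.0]
opening: 0.0267
grip_force: 63.0
```

>>> {"api": "move_arm", "payload": {"steps": [-1,0,0,-1.5,0,0,0,-1,0,0,-1,0,0,0,-1,0,0,0,0,0,0]}}

```text
t: 8.9
ee_pos: [0.5983, 0.2103, 0.0666]
tool_rot: [1.858, 2.532, 0.001]
ft_force: [-10.8, -3.7, 23.0]
opening: 0.0269
grip_force: 64.2
```

The collar is seated: it stops hard at the home height under 23 N. I'll relax the press, open, wait, and rise.

>>> {"api": "move_arm", "payload": {"steps": [-1,0,0,2,0,0,0,-1,0,0,1.5,0,0,0,-1,0,0,0,0,0,0,1,0,0,0,0,0,0,1,0,0,0,0,0,0,1,0,0,0,0,0,0,1,0,0,0,0,0,0,1,0,0,0,0,0,0,1,0,0,0,0,0,0,1,0,0,0,0,0,0,1,0,0,10,0,0,0,1,0,0,25,0,0,0,1,0,0,35,0,0,0,1,0,0,35,0,0,0,1,0,0,35,0,0,0,1,0,0,30,0,0,0,1,0,0,0,0,0,0,1,0,0,0,0,0,0]}}

```text
t: 10.7
ee_pos: [0.5979, 0.2103, 0.2372]
tool_rot: [1.859, 2.531, 0.003]
ft_force: [-0.5, -0.3, -0.2]
opening: 0.0858
grip_force: 0.0
```

Run:
```python
from h import *
from station import vision
o,c=wrist("w4");print(o["t"],o["ee_pos"],o["opening"],o["ft_force"])
s=vision.camera("scene");cv2.imwrite("pics/s4.png",cv2.resize(s["image"][180:380,340:600],None,fx=2.5,fy=2.5))
b=[.5975,.2107];
print(proj(s,[*b,.083]))
m=(s["image"][230:300,425:475].max(2)<45).astype(np.uint8);k,l,st,ce=cv2.connectedComponentsWithStats(m)
print(st[1:][st[1:,4]>30]+[425,230,0,0,0],ce[1:][st[1:,4]>30]+[425,230])
```

```text
10.7 [0.59792425 0.21032486 0.2371509 ] 0.08577156219655668 [-0.51733045 -0.31542941 -0.18948748]
(np.float64(453.6535035540089), np.float64(263.3882870753344))
[[444 251  20  27 368]] [[453.44565217 264.74728261]]
```

View pics/s4.png

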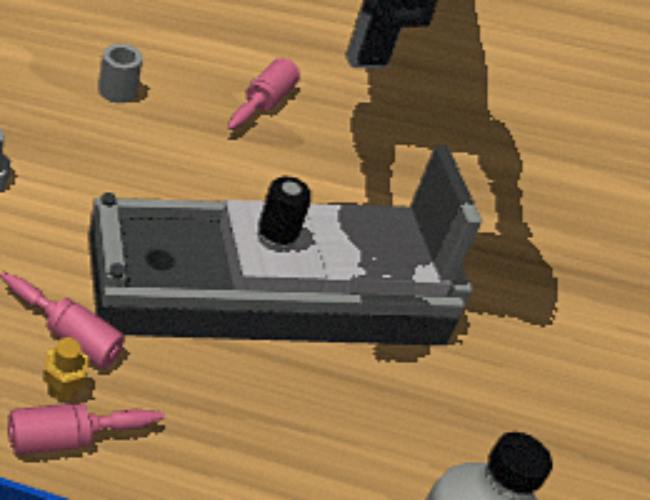

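The pin is in and the slide is at its far end, but the grip looks slightly tilted. I'll compare it with its home look.

Run:
```python
from h import *
from station import vision
s=vision.camera("scene");t=vision.camera("top");S0=np.load("pics/scene0.npy",allow_pickle=True).item();T0=np.load("pics/top0.npy",allow_pickle=True).item()
np.save("pics/s5.npy",s,allow_pickle=True)
cr=lambda i,x,y:cv2.resize(i[y-30:y+30,x-35:x+35],(390,334),interpolation=cv2.INTER_CUBIC)
w=np.load("pics/w4.npy",allow_pickle=True).item();w1=np.load("pics/w1.npy",allow_pickle=True).item()
cv2.imwrite("pics/cmp.png",cv2.resize(np.vstack([np.hstack([cr(S0["image"],412,265),cr(s["image"],453,265)]),np.hstack([cr(w1["image"],317,187),cr(w["image"],317,187)])]),(700,600)))
for c,b,x,y in((S0,[.6188,.1437],412,263),(s,[.5975,.2107],453,263)):
    m=(c["image"][y-18:y+20,x-16:x+16].max(2)<45);yy,xx=np.nonzero(m);
    v=np.linalg.svd(np.c_[xx-xx.mean(),yy-yy.mean()],full_matrices=False)[2][0]
    p,q=np.array(proj(c,[*b,.06])),np.array(proj(c,[*b,.103]));d=q-p
    print("axis",v,"expect",d/np.linalg.norm(d),q,p)
```

```text
axis [-0.25498737  0.96694438] expect [ 0.21789659 -0.97597186] [413.67705867 253.86876304] [409.75891268 271.41837348]
axis [-0.28139861  0.95959097] expect [ 0.29637074 -0.95507297] [456.23264658 255.07683987] [450.79317199 272.60588165]
```

View pics/cmp.png

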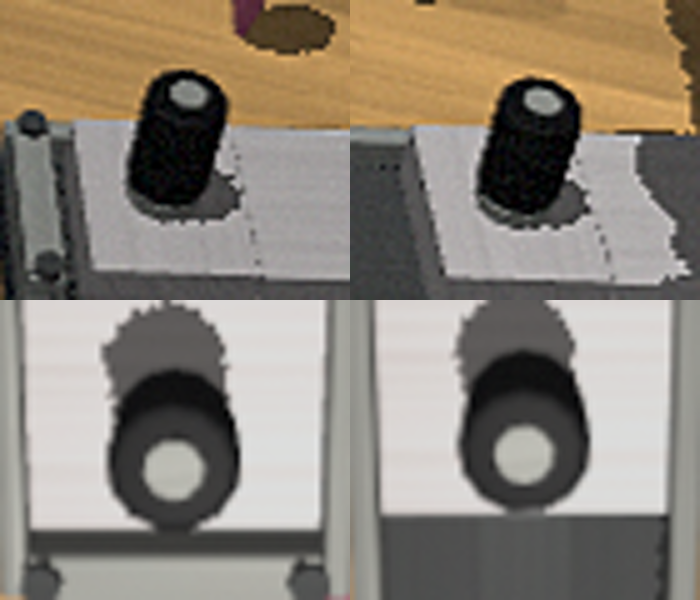

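The before and after crops show the same look: the grip's axis matches the expected perspective and the collar sits on the slide. The tilt was only perspective, so I'm handing in.

```bash
python3 -c "
from station import hand_in;print(hand_in())"
```

```text
the job is handed in; nothing more can be done
None
```

The stop is at its far setting: the slide ran to its end, the same pin is back in with its collar on the slide, the rest slide was left alone, and the job was handed in at about 11 s. The pink pins had toppled by my first close look, before I touched anything, though I don't know why.

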